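# Line up the drive sockets by size on the socket rail

### The job

Put the four loose steel sockets back on the socket rail in order of size, one standing upright, open hexagon up, in the middle of each round seat: the largest on the seat next to the stop post, then smaller and smaller to the smallest at the far end. Leave the ball bearing that lies among them where it is.

Things in the scene. Friction and masses are not known exactly. Their poses are not given: they have to be found in the camera images.
- socket_s22_center (a point): the smallest of four plain steel drive sockets, an upright round cylinder 22 mm across and 30 mm tall with a hexagonal hole in its top; loose, standing on the bench; the point is its centre, 15 mm above its underside; z points up along its axis
- socket_s34_center (a point): the second smallest of four plain steel drive sockets, an upright round cylinder 34 mm across and 42 mm tall with a hexagonal hole in its top; loose, standing on the bench; the point is its centre, 21 mm above its underside; z points up along its axis
- socket_s46_center (a point): the second largest of four plain steel drive sockets, an upright round cylinder 46 mm across and 54 mm tall with a hexagonal hole in its top; loose, standing on the bench; the point is its centre, 27 mm above its underside; z points up along its axis
- socket_s58_center (a point): the largest of four plain steel drive sockets, an upright round cylinder 58 mm across and 66 mm tall with a hexagonal hole in its top; loose, standing on the bench; the point is its centre, 33 mm above its underside; z points up along its axis
- seat_a_top (a point): first (leftmost, +y end) of the four identical round black rubber seats with an aluminium rim, 68 mm across, in a straight row 85 mm apart on the flat wooden socket rail (fixed; 88 mm wide, 455 mm long, 12 mm high); the point is the centre of the seat's flat top, 16 mm above the bench; x points across the rail away from the robot, y along it to the left
- seat_b_top (a point): second from the left of the four identical round black rubber seats with an aluminium rim, 68 mm across, in a straight row 85 mm apart on the flat wooden socket rail (fixed; 88 mm wide, 455 mm long, 12 mm high); the point is the centre of the seat's flat top, 16 mm above the bench; x points across the rail away from the robot, y along it to the left
- seat_c_top (a point): third from the left of the four identical round black rubber seats with an aluminium rim, 68 mm across, in a straight row 85 mm apart on the flat wooden socket rail (fixed; 88 mm wide, 455 mm long, 12 mm high); the point is the centre of the seat's flat top, 16 mm above the bench; x points across the rail away from the robot, y along it to the left
- seat_d_top (a point): fourth (rightmost, -y end) of the four identical round black rubber seats with an aluminium rim, 68 mm across, in a straight row 85 mm apart on the flat wooden socket rail (fixed; 88 mm wide, 455 mm long, 12 mm high); the point is the centre of the seat's flat top, 16 mm above the bench; x points across the rail away from the robot, y along it to the left
- stop_post: aluminium stop post with a knob, 28 mm across and 48 mm tall, standing fixed on the rail 78 mm beyond one of the two end seats (either end); the other end has only a low flat cap, 4 mm high; origin at the centre of its foot, 12 mm above the bench
- ball_bearing: loose steel ball bearing, a ring 52 mm across and 15 mm high, lying flat among the sockets; a bystander; origin at the centre of its underside
Mind the look-alikes: they are no part of the job. What is shaped like the part that bears socket_s46_center but brown, orange or yellow is not meant.

How it is judged:
By the outcome, as a careful person would: the job done as asked, in the order asked, and still so for the second after the job is handed in, with the robot touching nothing.
It also fails if it takes over 88 s, if anything falls off the work surface, if the arm or the gripper's body presses on something with over 40 N, if the wrist force passes 120 N, or if a joint passes its speed limit or range.

### The arm

A 6-joint arm with a two-finger parallel gripper is mounted at the origin on a cart in front of the work surface, level with it; the furniture and walls round the work are solid. World frame = base frame: x ahead of the robot, y to its left, z up, the work surface at z = 0. Lengths are in m, angles in degrees, forces in N, time in s.
With the tool pointing down it reaches from about 0.375 to 0.9 m from the base axis. Payload 3.1 kg.
Tool frame: the origin (TCP) lies between the finger pads; the fingertips stand 11 mm ahead of it and the grasp point (between the pads) lies 8 mm behind it; z points along the fingers, y is the direction in which the jaws open and shut (so a half turn about z gives the same grasp; the last joint's range is limited). The gripper opens to 87 mm and grips with 3 to 60 N. Pads are 19 mm wide; open, the fingers measure 117 mm over their backs; the gripper's body (75 mm by 190 mm) begins 51 mm behind the grasp point.
Start: joints at [64.83, 30.224, 82.088, -0, 67.689, -10.227], TCP at [0.161, 0.604, 0.234] pointing down, gripper open.
Joint ranges: [-176.69, 176.69], [-43.24, 126.21], [12.49, 139.97], [-82, 262], [0, 151.66], [-163.58, 163.58]. Speed limits (degrees/s): [159.86, 159.86, 180, 180, 180, 180].

### API

Orientations are given as a 3x3 rotation matrix whose columns are the frame's x, y, z axes.
In Python, from rig import bot, vision gives the robot as it stands. The module is installed in compiled form; this text tells all that it offers.
- The arm moves only by the tool jog_arm, never from a script. Its argument "rows" is a list of rows, each an object with "dp": the shift along the tool's x, y, z in mm, a list of three; "turn": the turn, a rotation vector about the tool's x, y, z in degrees, a list of three; "grip": the opening, from 0 (shut) to 1 (fully open). A call has 1 to 10 rows; each row is the pose to reach, as a shift and turn from the pose commanded when the call began, along the tool's axes at that moment; what a row does not reach only later rows make up. A row lasts 1/10 s, in which the tool goes at most 50 mm and 8.59 degrees, less where a joint would pass 70% of its speed; a pose out of reach is approached as far as the arm can. A call with a gripper value outside its range is refused whole. The fingers move at their own pace and stop on an object; the grip force is fixed at half the most. Time passes only in rows, so rows that repeat a pose let the fingers close. It gives the time, the measured TCP pose, the force and the opening at its end, in the units of the state.
- bot.read_state(): the state, without advancing time (a new reading comes with each control period).
- vision.capture(name): name is "scene" or "top" or "wrist"; returns (picture, depth): 420x560x3 uint8, red, green, blue; 420x560 float32, m along the optical axis (not along the pixel's ray), 0 where there is no reading.
- vision.camera_info(name): a dict with "vertical_fov" (degrees; the focal length in pixels is half the picture's height over the tangent of half this angle, whatever the lens; pixels are square), "cx", "cy" (the principal point, pixels), "position" and "rotation" of the camera in the world. Camera axes: x right, y down, z forward; pixel columns grow to the right and rows downward; lengths in m; the calibration is good to about 2 mm. A picture is of the moment at which its call begins: read the wrist's pose just before it. camera_info takes no time and is no camera call; for the wrist camera it gives the pose at the moment of the call.
- bot.hand_in(): hands the job in, once; it reports no verdict.
The state is a dict: "time_s": time; "joint_positions": joint angles; "qvel": joint speeds; "tau": joint torques, N m; "position": TCP position; "tcp_rot": TCP orientation; "force": force on the tool from outside, world axes, zero at the start; "moment": the same for the moment, N m; "opening": opening from 0.0 (shut) to 1.0 (fully open).
Only numpy, scipy, OpenCV 4.12 (cv2) and the standard library are available. Lean on these libraries where they do the work, as an engineer would, in place of code of your own. Each camera call takes 0.05 s, during which the arm holds its last target.

## Working session

There is one attempt and no reset: what is moved stays moved. The work goes in short steps, Python scripts to look and compute and a tool call to move; the robot and the scene stay as the last step left them, time stands still between calls to the robot, and variables do not carry over. Pictures are saved under pics/ and viewed, and the job is handed in when it is done.

Besides the shell and the picture viewer there is one more tool, called after "Call:" as name(argument=value, ...), one argument or row to a line, values as JSON. jog_arm: Moves the arm, as the interface text tells. Its arguments: {"type":"object","properties":{"rows":{"type":"array"}},"required":["rows"]}

```bash
mkdir -p pics
python3 - <<'E'
from rig import bot, vision
import cv2, numpy as np
s=bot.read_state(); print(s['time_s'],s['position'],s['opening'],s['tcp_rot'])
for n in ['scene','top']:
    p,d=vision.capture(n); i=vision.camera_info(n); print(n,i)
    cv2.imwrite(f'pics/{n}0.png',p[:,:,::-1]); np.save(f'{n}_d.npy',d); np.save(f'{n}_p.npy',p)
E
```

```text
0.0 [0.16082927 0.60322674 0.23257394] 1.0020373864621337 [[-9.66174349e-01  2.57888143e-01 -9.12989966e-04]
 [ 2.57889478e-01  9.66172471e-01 -1.94275271e-03]
 [ 3.81092882e-04 -2.11248834e-03 -9.99997696e-01]]
scene {'vertical_fov': 44.73858185600699, 'cx': 283.14963313721853, 'cy': 198.14901838881212, 'position': array([-0.09329112, -0.61869988,  1.12490651]), 'rotation': array([[ 0.70479499, -0.53755402,  0.46292515],
       [-0.70919179, -0.51766877,  0.47860846],
       [-0.01763601, -0.66562356, -0.74607925]])}
top {'vertical_fov': 50.73699755977017, 'cx': 278.1908003091766, 'cy': 221.47264678521506, 'position': array([0.39297476, 0.05237666, 1.15793191]), 'rotation': array([[-0.02922916, -0.98499235,  0.17010506],
       [-0.99953805,  0.03021955,  0.0032355 ],
       [-0.00832744, -0.16993191, -0.98542062]])}
```

View pics/scene0.png

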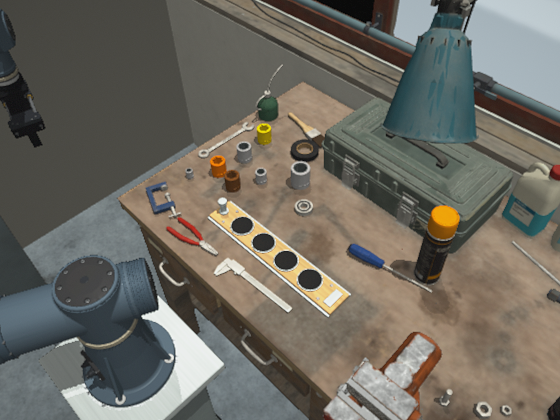

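View pics/top0.png

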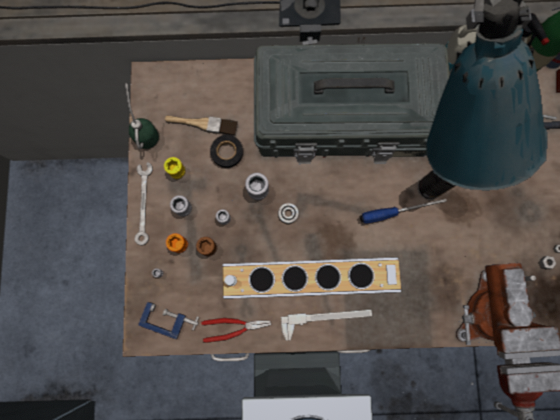

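The top view shows the stop post at the left, at (230,281), which is the +y end. The seats run (262,279) to (361,275). The grey sockets are s58 (257,186), s46 (179,206), s34 (222,216) and s22 (156,272). The coloured ones are decoys.

```bash
cat > h.py <<'E'
import numpy as np, cv2
def K(i): return 210/np.tan(np.radians(i['vertical_fov']/2))
def ray(i,uv,z):
    uv=np.atleast_2d(uv).astype(float); f=K(i)
    c=np.c_[(uv[:,0]-i['cx'])/f,(uv[:,1]-i['cy'])/f,np.ones(len(uv))]
    w=c@np.array(i['rotation']).T; p=np.array(i['position'])
    return p+w*((z-p[2])/w[:,2])[:,None]
def cloud(i,d):
    v,u=np.mgrid[:420,:560]; f=K(i)
    c=np.stack([(u-i['cx'])/f*d,(v-i['cy'])/f*d,d],-1)
    return c@np.array(i['rotation']).T+np.array(i['position'])
E
python3 - <<'E'
from rig import vision
from h import *
p=np.load('top_p.npy')
cv2.imwrite('pics/topz.png',cv2.resize(p[140:310,120:320][:,:,::-1],None,fx=4,fy=3.5,interpolation=cv2.INTER_CUBIC)[:600])
for n in ['top','scene']:
    i=vision.camera_info(n);d=np.load(n+'_d.npy');P=cloud(i,d)
    pts={'top':dict(s58=(257,186),s46=(179,206),s34=(222,216),s22=(156,272),ora=(176,243),bro=(205,246),yel=(174,168),bear=(288,213),tape=(227,151),post=(230,281),a=(262,279),d=(361,275)),
    'scene':dict(s58=(300,175),s46=(244,152),s34=(260,175),s22=(188,174),ora=(218,166),bro=(232,181),yel=(264,132),bear=(304,206),post=(223,208),a=(242,226),d=(310,280))}[n]
    for k,(u,v) in pts.items():
        w=P[v-14:v+15,u-14:u+15].reshape(-1,3); w=w[np.isfinite(w).all(1)]
        H=np.percentile(w[:,2],99); q=w[w[:,2]>H-.008]
        print(n,k,P[v,u].round(3),'zmax',H.round(4),'mid',((q.max(0)+q.min(0))/2).round(4)[:2],'ext',np.ptp(q,0).round(3)[:2])
E
```

```text
top s58 [0.684 0.109 0.029] zmax 0.071 mid [0.551  0.0937] ext [0.316 0.083]
top s46 [0.638 0.315 0.023] zmax 0.0585 mid [0.5264 0.1917] ext [0.267 0.279]
top s34 [0.609 0.203 0.018] zmax 1.1579 mid [0.393  0.0524] ext [0. 0.]
top s22 [0.468 0.374 0.016] zmax 0.0326 mid [0.435  0.2168] ext [0.084 0.329]
top ora [0.54  0.321 0.025] zmax 0.058 mid [0.4775 0.1962] ext [0.169 0.288]
top bro [0.53  0.247 0.023] zmax 0.0587 mid [0.4714 0.1583] ext [0.157 0.212]
top yel [0.741 0.328 0.026] zmax 0.0584 mid [0.5776 0.2001] ext [0.369 0.295]
top bear [0.615 0.029 0.001] zmax 0.0199 mid [0.5161 0.0284] ext [0.246 0.05 ]
top tape [ 0.794  0.191 -0.005] zmax 0.025 mid [0.6095 0.1391] ext [0.433 0.173]
top post [0.437 0.179 0.062] zmax 0.0628 mid [0.4226 0.1218] ext [0.059 0.139]
top a [0.442 0.102 0.018] zmax 0.022 mid [0.4359 0.0952] ext [0.086 0.086]
top d [ 0.445 -0.152  0.015] zmax 0.0216 mid [ 0.4369 -0.0687] ext [0.088 0.242]
scene s58 [0.662 0.09  0.065] zmax 0.0707 mid [ 0.3098 -0.241 ] ext [0.806 0.755]
scene s46 [0.624 0.29  0.052] zmax 0.0589 mid [ 0.2839 -0.1441] ext [0.754 0.949]
scene s34 [0.596 0.19  0.043] zmax 0.0454 mid [ 0.264  -0.2019] ext [0.715 0.834]
scene s22 [0.457 0.361 0.028] zmax 0.0315 mid [0.4653 0.3689] ext [0.02  0.025]
scene ora [0.527 0.298 0.055] zmax 0.0595 mid [ 0.2343 -0.1387] ext [0.655 0.96 ]
scene bro [0.515 0.222 0.055] zmax 0.0598 mid [ 0.23   -0.1773] ext [0.647 0.883]
scene yel [0.731 0.313 0.052] zmax 0.0573 mid [ 0.3352 -0.1356] ext [0.857 0.966]
scene bear [0.625 0.037 0.   ] zmax 0.0205 mid [ 0.2729 -0.2826] ext [0.732 0.672]
scene post [0.438 0.175 0.038] zmax 0.0635 mid [ 0.1802 -0.2134] ext [0.547 0.811]
scene a [0.443 0.104 0.013] zmax 0.0218 mid [ 0.1927 -0.2254] ext [0.572 0.787]
scene d [ 0.442 -0.156  0.021] zmax 0.0218 mid [ 0.1938 -0.3582] ext [0.574 0.521]
```

View pics/topz.png

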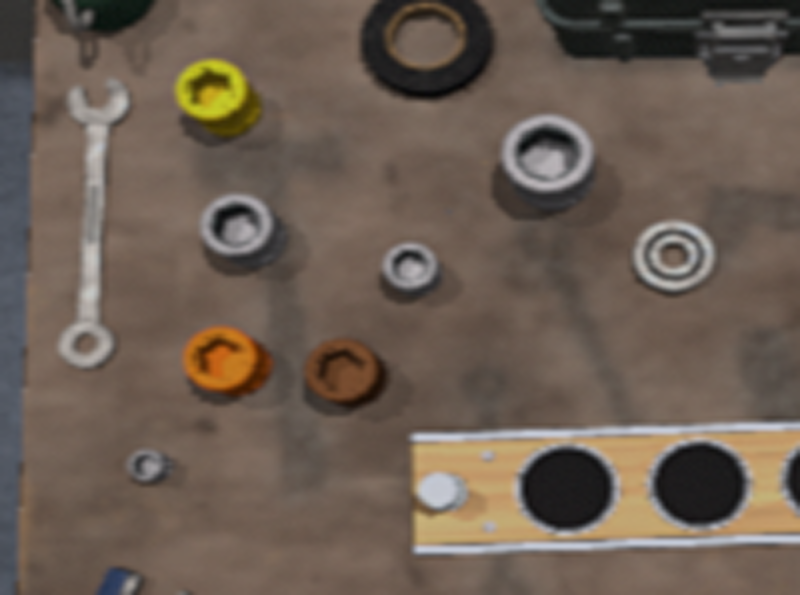

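Run:
```python
from rig import vision
from h import *
guess=dict(s58=(.68,.107,.066),s46=(.633,.312,.054),s34=(.604,.2,.042),s22=(.467,.37,.03),bear=(.615,.029,.015),ora=(.54,.315,.054),bro=(.53,.24,.054))
for n in ['top','scene']:
    i=vision.camera_info(n);d=np.load(n+'_d.npy');P=cloud(i,d);P[d<=0]=np.nan
    pic=np.load(n+'_p.npy');hsv=cv2.cvtColor(pic,cv2.COLOR_RGB2HSV)
    # seats
    m=(hsv[...,2]<50).astype(np.uint8)
    cs,_=cv2.findContours(m,cv2.RETR_EXTERNAL,cv2.CHAIN_APPROX_NONE)
    for c in cs:
        if len(c)<30: continue
        w=ray(i,c[:,0,:],.016)
        (x,y),r=cv2.minEnclosingCircle(w[:,:2].astype(np.float32))
        if .36<x<.52 and -.25<y<.2 and r<.05:
            # area centroid in the world
            M=cv2.moments((w[:,:2]*1e4).astype(np.float32).reshape(-1,1,2)); print(n,'seat',round(M['m10']/M['m00']/1e4,4),round(M['m01']/M['m00']/1e4,4),'r',round(r,4))
    for k,(x,y,h) in guess.items():
        sel=(np.hypot(P[...,0]-x,P[...,1]-y)<.055)&(P[...,2]>h-.007)
        q=P[sel]
        # pixel ellipse of the top band, hull
        v,u=np.nonzero(sel); 
        if len(u)<6: print(k,'few');continue
        e=cv2.fitEllipse(cv2.convexHull(np.c_[u,v].astype(np.float32)))if len(u)>20 else None
        r=ray(i,e[0],h)[0] if e else None
        print(n,k,len(q),'ell',np.round(e[0],1),np.round(e[1],1),'ray',r.round(4)[:2],'depth mid',((q.max(0)+q.min(0))/2)[:2].round(4),'ext',np.ptp(q,0)[:2].round(3))
```

```text
top seat 0.4415 0.1041 r 0.0279
top seat 0.4428 0.0187 r 0.0282
top seat 0.4432 -0.0662 r 0.0281
top seat 0.4438 -0.1513 r 0.0281
top s58 256 ell [256.8 183.6] [22.4 22.6] ray [0.6807 0.1075] depth mid [0.6805 0.107 ] ext [0.057 0.056]
top s46 164 ell [179.  203.8] [17.4 18.1] ray [0.6371 0.3076] depth mid [0.6376 0.3085] ext [0.044 0.046]
top s34 89 ell [222.5 215.7] [12.9 13.1] ray [0.6051 0.1984] depth mid [0.6057 0.1988] ext [0.034 0.033]
top s22 46 ell [156.4 272.2] [8.1 9.1] ray [0.4664 0.369 ] depth mid [0.4668 0.3701] ext [0.02  0.022]
top bear 263 ell [286.3 215.5] [19.9 27.8] ray [0.6056 0.0344] depth mid [0.6079 0.0302] ext [0.063 0.054]
top ora 177 ell [181.1 242.7] [19.3 32.3] ray [0.5369 0.3014] depth mid [0.5394 0.3005] ext [0.045 0.079]
top bro 170 ell [205.2 245.4] [18.  18.2] ray [0.5283 0.2409] depth mid [0.5281 0.2417] ext [0.043 0.045]
scene seat 0.4459 -0.1496 r 0.0285
scene seat 0.4451 -0.0644 r 0.0285
scene seat 0.4446 0.0207 r 0.0283
scene seat 0.4439 0.1059 r 0.0278
scene s58 183 ell [300.4 169. ] [15.9 19.6] ray [0.6799 0.1047] depth mid [0.6817 0.1079] ext [0.062 0.058]
scene s46 103 ell [243.9 147.1] [11.5 14.3] ray [0.6371 0.3049] depth mid [0.6383 0.3075] ext [0.046 0.046]
scene s34 71 ell [260.4 172.4] [ 9.1 12. ] ray [0.6046 0.1973] depth mid [0.6045 0.198 ] ext [0.034 0.034]
scene s22 33 ell [189.  171.3] [6.3 7. ] ray [0.4655 0.3663] depth mid [0.4653 0.3689] ext [0.02  0.025]
scene bear 189 ell [303.7 207. ] [15.2 18.1] ray [0.6121 0.0267] depth mid [0.6135 0.0289] ext [0.054 0.054]
scene ora 122 ell [220.1 164.2] [14.5 21.7] ray [0.5369 0.3008] depth mid [0.5389 0.3013] ext [0.046 0.08 ]
scene bro 125 ell [229.8 173.1] [15.5 21.4] ray [0.5322 0.2514] depth mid [0.5298 0.2559] ext [0.047 0.076]
```

Everything agrees to about 2 mm: seat spacing is 85 mm and the socket diameters match. I'm moving toward s58 while squaring the tool to world axes (x_tool = −X, y_tool = +Y).

Call:
jog_arm(
  rows=[
    {"dp": [-20,-11,0],"turn": [0,0,-3],"grip": 1},
    {"dp": [-55,-30,0],"turn": [0,0,-7],"grip": 1},
    {"dp": [-95,-52,0],"turn": [0,0,-11],"grip": 1},
    {"dp": [-135,-75,0],"turn": [0,0,-14.94],"grip": 1},
    {"dp": [-175,-97,0],"turn": [0,0,-14.94],"grip": 1},
    {"dp": [-215,-119,0],"turn": [0,0,-14.94],"grip": 1},
    {"dp": [-255,-141,0],"turn": [0,0,-14.94],"grip": 1},
    {"dp": [-290,-160,0],"turn": [0,0,-14.94],"grip": 1},
    {"dp": [-315,-173.5,0],"turn": [0,0,-14.94],"grip": 1},
    {"dp": [-315,-173.5,0],"turn": [0,0,-14.94],"grip": 1},
  ],
)

```text
time_s: 1.1
position: [0.4236, 0.3526, 0.2332]
tcp_rot: [[-1.0, 0.005, 0.001], [0.005, 1.0, -0.001], [-0.001, -0.001, -1.0]]
force: [-0.3, -0.8, 0.0]
opening: 1.002
```

Run:
```python
from rig import bot, vision
import cv2,numpy as np
for k in range(3):
    s=bot.read_state(); i=vision.camera_info('wrist'); print(s['time_s'],s['position'].round(4),s['joint_positions'],np.abs(s['qvel']).max())
    p,d=vision.capture('wrist')
print(i)
cv2.imwrite('pics/w0.png',p[:,:,::-1])
```

```text
1.1 [0.4236 0.3526 0.2332] [ 2.81900944e+01  2.45472540e+01  9.28111911e+01 -6.87919411e-02
  6.26096998e+01 -6.15010903e+01] 3.4918073761378237
1.15 [0.4217 0.3538 0.2332] [ 2.83508446e+01  2.45241766e+01  9.28651905e+01  1.71707199e-02
  6.26500977e+01 -6.14480017e+01] 2.7137641474509975
1.2 [0.4206 0.3546 0.2331] [ 2.84716680e+01  2.45118426e+01  9.28986896e+01  4.06837428e-02
  6.26653871e+01 -6.14388308e+01] 2.036084980657815
{'vertical_fov': 64.19062889357066, 'cx': 284.4246363412435, 'cy': 211.85069517647352, 'position': array([0.35253882, 0.35455259, 0.38424949]), 'rotation': array([[ 2.17581237e-03,  9.68383735e-01,  2.49455823e-01],
       [ 9.99997617e-01, -2.06209645e-03, -7.17187201e-04],
       [-1.80110455e-04,  2.49456789e-01, -9.68385914e-01]])}
```

View pics/w0.png

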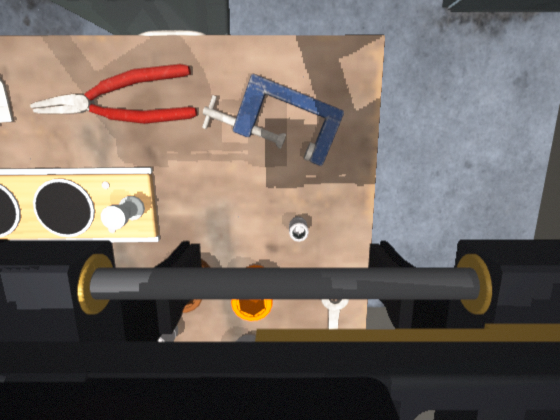

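The wrist view shows s22 at (299,231), seat a at (64,207), the post, and the fingers at the frame's edge. I'll cross-check these against the top camera.

Run:
```python
from rig import bot, vision
from h import *
i=vision.camera_info('wrist'); s=bot.read_state(); p,d=vision.capture('wrist'); print(s['position'])
print(ray(i,(299,230),.03),ray(i,(64,207),.016))
cs,_=cv2.findContours((p[150:250,:130].max(2)<45).astype(np.uint8),cv2.RETR_EXTERNAL,cv2.CHAIN_APPROX_NONE)
for c in cs:
    if len(c)>60:
        e=cv2.fitEllipse(cv2.convexHull(c)); print(e, ray(i,(e[0][0],e[0][1]+150),.016))
P=cloud(i,d);P[d<=0]=np.nan
q=P[210:250,280:320].reshape(-1,3);q=q[q[:,2]>.024];print((q.max(0)+q.min(0))/2,np.ptp(q,0))
```

```text
[0.41994458 0.35510486 0.23319002]
[[0.46391887 0.37100208 0.03      ]] [[0.4409361  0.10538986 0.016     ]]
((54.60772705078125, 95.75452423095703), (23.928220748901367, 115.32579803466797), 90.59493255615234) [[0.48743172 0.08676659 0.016     ]]
[0.46665477 0.37006741 0.02806634] [0.02184057 0.02027714 0.00751853]
```

Call:
jog_arm(
  rows=[
    {"dp": [-20,-20,0],"turn": [0,0,0],"grip": 0.9},
    {"dp": [-52,-50,0],"turn": [0,0,0],"grip": 0.9},
    {"dp": [-86,-82,0],"turn": [0,0,0],"grip": 0.9},
    {"dp": [-120,-115,0],"turn": [0,0,0],"grip": 0.9},
    {"dp": [-155,-148,0],"turn": [0,0,0],"grip": 0.9},
    {"dp": [-190,-181,0],"turn": [0,0,0],"grip": 0.9},
    {"dp": [-222,-212,20],"turn": [0,0,0],"grip": 0.9},
    {"dp": [-246,-235,50],"turn": [0,0,0],"grip": 0.9},
    {"dp": [-260,-248,80],"turn": [0,0,0],"grip": 0.9},
    {"dp": [-260,-248,100],"turn": [0,0,0],"grip": 0.9},
  ],
)

```text
time_s: 2.3
position: [0.6815, 0.1061, 0.1309]
tcp_rot: [[-1.0, 0.001, -0.001], [0.001, 1.0, -0.0], [0.001, -0.0, -1.0]]
force: [-0.2, 0.3, 0.6]
opening: 0.898
```

Call:
jog_arm(
  rows=[
    {"dp": [0,0,0],"turn": [0,0,0],"grip": 0.9},
    {"dp": [0,0,0],"turn": [0,0,0],"grip": 0.9},
    {"dp": [0,0,0],"turn": [0,0,0],"grip": 0.9},
    {"dp": [0,0,0],"turn": [0,0,0],"grip": 0.9},
  ],
)

```text
time_s: 2.7
position: [0.6814, 0.108, 0.1356]
tcp_rot: [[-1.0, -0.001, 0.003], [-0.001, 1.0, 0.0], [-0.003, 0.0, -1.0]]
force: [0.9, 0.0, -0.0]
opening: 0.903
```

```bash
cat > shot.py <<'E'
import sys
from rig import bot, vision
from h import *
s=bot.read_state(); print(s['time_s'],s['position'].round(4),s['opening'],np.round(s['force'],1))
for n in sys.argv[2:]:
    p,d=vision.capture(n); cv2.imwrite(f'pics/{n}_{sys.argv[1]}.png',p[:,:,::-1]); np.save(n+'_d.npy',d); np.save(n+'_p.npy',p)
E
python3 shot.py 1 scene wrist
```

```text
2.7 [0.6814 0.108  0.1356] 0.903148886871963 [ 0.9  0.  -0. ]
```

View pics/scene_1.png

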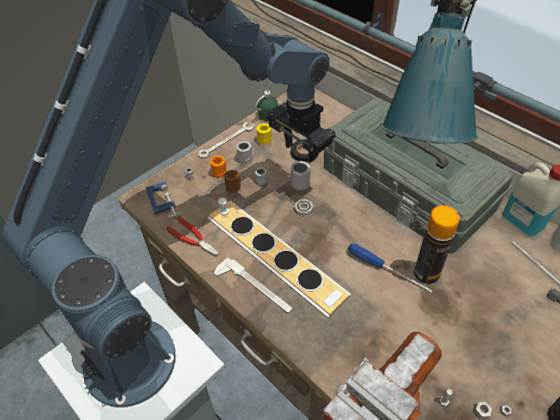

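View pics/wrist_1.png

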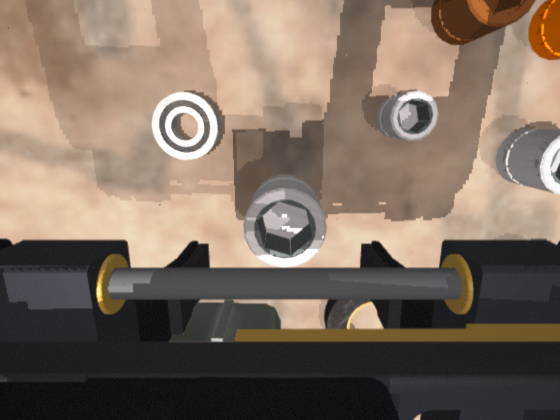

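The wrist view shows s58 at (285,226), between the fingers. The bearing is clear at (186,126), and the toolbox's front edge is just visible at (235,325).

Run:
```python
from rig import bot, vision
from h import *
i=vision.camera_info('wrist');d=np.load('wrist_d.npy');P=cloud(i,d)
print(bot.read_state()['position'].round(4))
print('s58',ray(i,(285,226),.066),'box',P[315,235],P[325,280],'s34 top',ray(i,(413,115),.042))
it=vision.camera_info('top'); print(ray(it,[(300,152),(300,137)],.0), ray(it,(300,137),.12))
m=np.load('wrist_p.npy')
q=P[150:270,230:340].reshape(-1,3);q=q[(q[:,2]>.058)&(q[:,2]<.085)];print((q.max(0)+q.min(0))/2,np.ptp(q,0))
```

```text
[0.6812 0.1076 0.1351]
s58 [[0.6802172  0.10779796 0.066     ]] box [0.76916574 0.06552519 0.03342556] [0.78691168 0.10348451 0.02103831] s34 top [[0.60630063 0.19739174 0.042     ]]
[[ 0.78311666 -0.00885981  0.        ]
 [ 0.82598809 -0.0104725   0.        ]] [[ 0.78111361 -0.00395925  0.12      ]]
[0.68250583 0.10771206 0.06305339] [0.0578123  0.05713617 0.01004899]
```

Call:
jog_arm(
  rows=[
    {"dp": [0,0,15],"turn": [0,0,0],"grip": 0.9},
    {"dp": [0,0,35],"turn": [0,0,0],"grip": 0.9},
    {"dp": [0,0,55],"turn": [0,0,0],"grip": 0.9},
    {"dp": [0,0,75],"turn": [0,0,0],"grip": 0.9},
    {"dp": [0,0,90],"turn": [0,0,0],"grip": 0.9},
    {"dp": [0,0,101],"turn": [0,0,0],"grip": 0.9},
    {"dp": [0,0,101],"turn": [0,0,0],"grip": 0.9},
    {"dp": [0,0,101],"turn": [0,0,0],"grip": 0.9},
  ],
)

```text
time_s: 3.6
position: [0.681, 0.107, 0.0326]
tcp_rot: [[-1.0, 0.0, 0.0], [0.0, 1.0, 0.0], [-0.0, 0.0, -1.0]]
force: [-1.0, -0.3, -0.2]
opening: 0.897
```

Call:
jog_arm(
  rows=[
    {"dp": [0,0,0],"turn": [0,0,0],"grip": 0.75},
    {"dp": [0,0,0],"turn": [0,0,0],"grip": 0.7},
    {"dp": [0,0,0],"turn": [0,0,0],"grip": 0.65},
    {"dp": [0,0,0],"turn": [0,0,0],"grip": 0.5},
    {"dp": [0,0,0],"turn": [0,0,0],"grip": 0.3},
    {"dp": [0,0,0],"turn": [0,0,0],"grip": 0.3},
    {"dp": [0,0,0],"turn": [0,0,0],"grip": 0.3},
  ],
)

```text
time_s: 4.3
position: [0.6811, 0.1073, 0.0333]
tcp_rot: [[-1.0, 0.0, 0.001], [0.0, 1.0, 0.0], [-0.001, 0.0, -1.0]]
force: [-0.2, 1.4, 5.0]
opening: 0.66
```

Gripped: opening 0.66 is about 57.5 mm. Now I lift and carry it to seat a.

Call:
jog_arm(
  rows=[
    {"dp": [0,0,-6],"turn": [0,0,0],"grip": 0.3},
    {"dp": [0,0,-20],"turn": [0,0,0],"grip": 0.3},
    {"dp": [0,0,-38],"turn": [0,0,0],"grip": 0.3},
    {"dp": [8,0,-52],"turn": [0,0,0],"grip": 0.3},
    {"dp": [26,0,-60],"turn": [0,0,0],"grip": 0.3},
    {"dp": [50,0,-60],"turn": [0,0,0],"grip": 0.3},
    {"dp": [76,-1,-60],"turn": [0,0,0],"grip": 0.3},
    {"dp": [103,-2,-60],"turn": [0,0,0],"grip": 0.3},
    {"dp": [130,-2,-60],"turn": [0,0,0],"grip": 0.3},
    {"dp": [157,-2,-60],"turn": [0,0,0],"grip": 0.3},
  ],
)

```text
time_s: 5.3
position: [0.522, 0.1048, 0.0933]
tcp_rot: [[-1.0, -0.0, 0.0], [-0.0, 1.0, -0.0], [-0.0, -0.0, -1.0]]
force: [0.2, 0.4, -2.9]
opening: 0.658
```

Call:
jog_arm(
  rows=[
    {"dp": [24,0,0],"turn": [0,0,0],"grip": 0.3},
    {"dp": [46,0,0],"turn": [0,0,0],"grip": 0.3},
    {"dp": [64,0,0],"turn": [0,0,0],"grip": 0.3},
    {"dp": [76,0,0],"turn": [0,0,0],"grip": 0.3},
    {"dp": [81.5,0,0],"turn": [0,0,0],"grip": 0.3},
    {"dp": [81.5,0,0],"turn": [0,0,0],"grip": 0.3},
    {"dp": [81.5,0,0],"turn": [0,0,0],"grip": 0.3},
    {"dp": [81.5,0,0],"turn": [0,0,0],"grip": 0.3},
    {"dp": [81.5,0,0],"turn": [0,0,0],"grip": 0.3},
  ],
)

```text
time_s: 6.2
position: [0.4432, 0.1049, 0.0925]
tcp_rot: [[-1.0, 0.0, 0.001], [0.0, 1.0, -0.0], [-0.001, -0.0, -1.0]]
force: [0.0, 0.1, -3.4]
opening: 0.666
```

```bash
python3 shot.py 2 scene wrist
```

```text
6.2 [0.4432 0.1049 0.0925] 0.6657749873959004 [ 0.   0.1 -3.4]
```

View pics/scene_2.png

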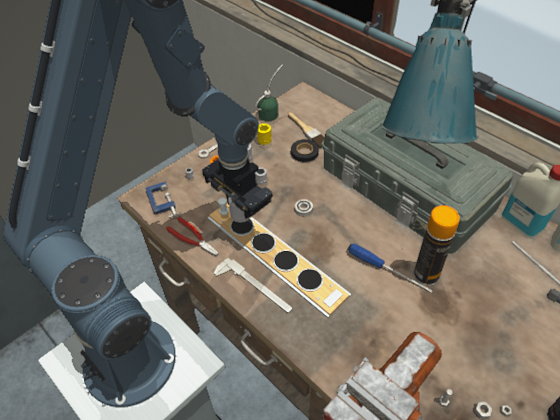

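View pics/wrist_2.png

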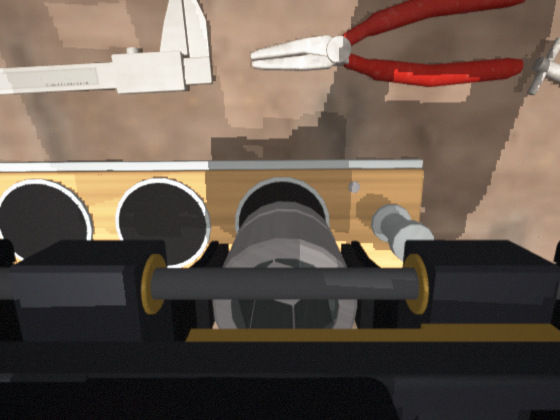

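s58 is in the jaws, hanging over seat a. The seat's front rim shows at (283,190) and the post at (405,230) is clear of the finger. Lowering.

Call:
jog_arm(
  rows=[
    {"dp": [0,0,10],"turn": [0,0,0],"grip": 0.3},
    {"dp": [0,0,24],"turn": [0,0,0],"grip": 0.3},
    {"dp": [0,0,35],"turn": [0,0,0],"grip": 0.3},
    {"dp": [0,0,40],"turn": [0,0,0],"grip": 0.3},
    {"dp": [0,0,43],"turn": [0,0,0],"grip": 0.3},
    {"dp": [0,0,43.5],"turn": [0,0,0],"grip": 0.3},
    {"dp": [0,0,43.5],"turn": [0,0,0],"grip": 0.3},
    {"dp": [0,0,43.5],"turn": [0,0,0],"grip": 0.3},
  ],
)

```text
time_s: 7.1
position: [0.4417, 0.105, 0.0493]
tcp_rot: [[-1.0, -0.0, -0.001], [-0.0, 1.0, -0.0], [0.001, -0.0, -1.0]]
force: [-2.2, -0.2, 1.4]
opening: 0.662
```

```bash
python3 shot.py 3 wrist scene
python3 - <<'E'
from h import *
p=np.load('scene_p.npy'); cv2.imwrite('pics/z3.png',cv2.resize(p[150:300,170:370][:,:,::-1],(800,600),interpolation=cv2.INTER_CUBIC))
E
```

```text
7.1 [0.4417 0.105  0.0493] 0.6620953734687967 [-2.2 -0.2  1.4]
```

View pics/wrist_3.png

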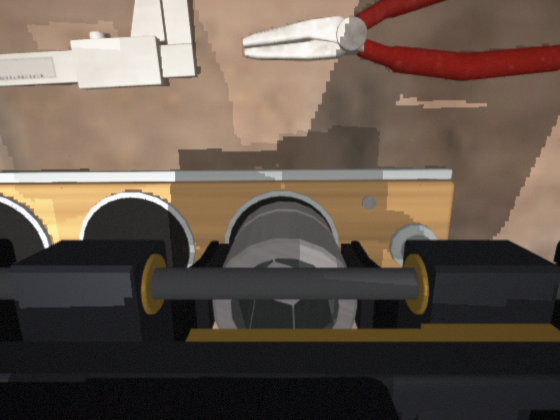

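View pics/z3.png

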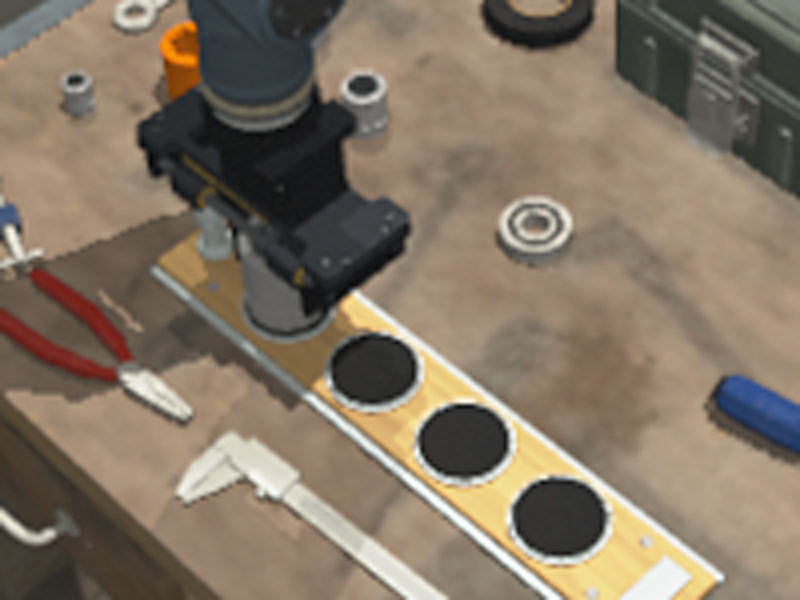

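s58 is down on seat a and centred sideways. Releasing and lifting.

Call:
jog_arm(
  rows=[
    {"dp": [0,0,0],"turn": [0,0,0],"grip": 0.72},
    {"dp": [0,0,0],"turn": [0,0,0],"grip": 0.8},
    {"dp": [0,0,0],"turn": [0,0,0],"grip": 0.8},
    {"dp": [0,0,-10],"turn": [0,0,0],"grip": 0.8},
    {"dp": [0,0,-30],"turn": [0,0,0],"grip": 0.8},
    {"dp": [0,0,-60],"turn": [0,0,0],"grip": 0.8},
    {"dp": [0,0,-95],"turn": [0,0,0],"grip": 0.8},
    {"dp": [-30,15,-110],"turn": [0,0,0],"grip": 0.8},
    {"dp": [-65,45,-110],"turn": [0,0,0],"grip": 0.8},
    {"dp": [-100,80,-110],"turn": [0,0,0],"grip": 0.8},
  ],
)

```text
time_s: 8.2
position: [0.544, 0.1853, 0.1613]
tcp_rot: [[-1.0, 0.002, 0.003], [0.002, 1.0, 0.0], [-0.003, 0.0, -1.0]]
force: [1.2, -0.0, -0.8]
opening: 0.803
```

Call:
jog_arm(
  rows=[
    {"dp": [-30,40,0],"turn": [0,0,0],"grip": 0.8},
    {"dp": [-58,80,0],"turn": [0,0,0],"grip": 0.8},
    {"dp": [-80,108,0],"turn": [0,0,0],"grip": 0.8},
    {"dp": [-95,123,10],"turn": [0,0,0],"grip": 0.8},
    {"dp": [-95,123,30],"turn": [0,0,0],"grip": 0.8},
    {"dp": [-95,123,40],"turn": [0,0,0],"grip": 0.8},
    {"dp": [-95,123,40],"turn": [0,0,0],"grip": 0.8},
    {"dp": [-95,123,40],"turn": [0,0,0],"grip": 0.8},
  ],
)

```text
time_s: 9.0
position: [0.637, 0.3075, 0.1194]
tcp_rot: [[-1.0, 0.001, -0.0], [0.001, 1.0, -0.0], [0.0, -0.0, -1.0]]
force: [0.1, 0.1, -0.0]
opening: 0.798
```

```bash
python3 shot.py 4 top wrist
python3 - <<'E'
from rig import vision
from h import *
for n in ['top']:
    p=np.load('top_p.npy'); cv2.imwrite('pics/z4.png',cv2.resize(p[170:320,140:340][:,:,::-1],(800,600),interpolation=cv2.INTER_CUBIC))
    i=vision.camera_info('top');d=np.load('top_d.npy');P=cloud(i,d);P[d<=0]=np.nan
    q=P[(np.hypot(P[...,0]-.4425,P[...,1]-.105)<.06)&(P[...,2]>.075)&(P[...,2]<.1)]; print((q.max(0)+q.min(0))/2,np.ptp(q,0))
E
```

```text
9.0 [0.637  0.3075 0.1194] 0.7982506210744573 [ 0.1  0.1 -0. ]
[0.44289697 0.10509375 0.08144368] [0.05524688 0.05593833 0.01225261]
```

View pics/z4.png

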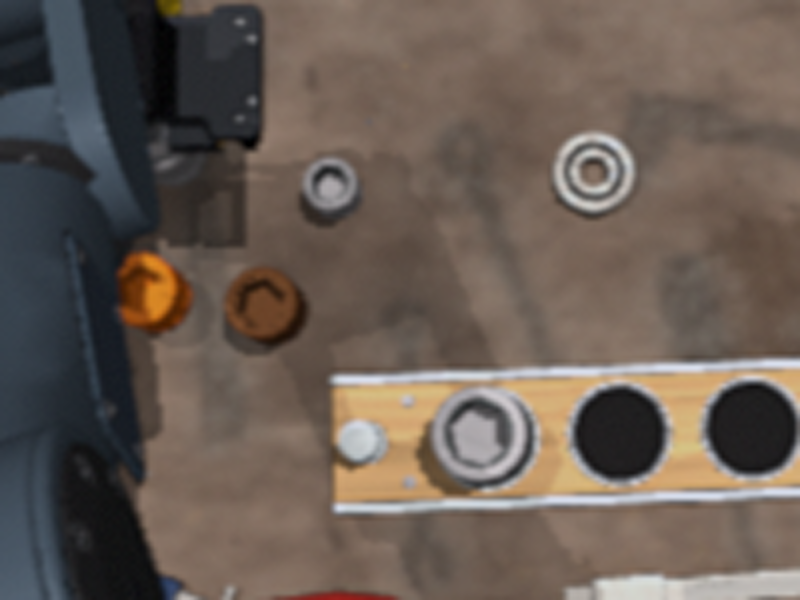

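View pics/wrist_4.png

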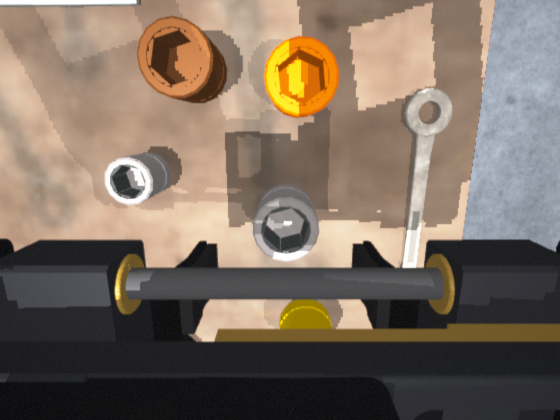

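s58 stands upright at (0.4429, 0.1051) against seat a at (0.442, 0.1045). The arm is over s46, which is between the fingers at (286,228). Descending to grasp it.

Call:
jog_arm(
  rows=[
    {"dp": [0,0,15],"turn": [0,0,0],"grip": 0.75},
    {"dp": [0,0,35],"turn": [0,0,0],"grip": 0.75},
    {"dp": [0,0,55],"turn": [0,0,0],"grip": 0.75},
    {"dp": [0,0,75],"turn": [0,0,0],"grip": 0.75},
    {"dp": [0,0,87],"turn": [0,0,0],"grip": 0.75},
    {"dp": [0,0,93],"turn": [0,0,0],"grip": 0.75},
    {"dp": [0,0,93],"turn": [0,0,0],"grip": 0.75},
    {"dp": [0,0,93],"turn": [0,0,0],"grip": 0.75},
  ],
)

```text
time_s: 9.9
position: [0.6379, 0.3082, 0.0267]
tcp_rot: [[-1.0, 0.0, 0.001], [0.0, 1.0, 0.0], [-0.001, 0.0, -1.0]]
force: [0.2, -0.7, 1.0]
opening: 0.75
```

Call:
jog_arm(
  rows=[
    {"dp": [0,0,0],"turn": [0,0,0],"grip": 0.63},
    {"dp": [0,0,0],"turn": [0,0,0],"grip": 0.58},
    {"dp": [0,0,0],"turn": [0,0,0],"grip": 0.54},
    {"dp": [0,0,0],"turn": [0,0,0],"grip": 0.4},
    {"dp": [0,0,0],"turn": [0,0,0],"grip": 0.2},
    {"dp": [0,0,0],"turn": [0,0,0],"grip": 0.2},
    {"dp": [0,0,0],"turn": [0,0,0],"grip": 0.2},
  ],
)

```text
time_s: 10.6
position: [0.6374, 0.3082, 0.0265]
tcp_rot: [[-1.0, 0.0, 0.001], [0.0, 1.0, 0.0], [-0.001, 0.0, -1.0]]
force: [-0.1, 0.5, 3.5]
opening: 0.523
```

Call:
jog_arm(
  rows=[
    {"dp": [0,0,-6],"turn": [0,0,0],"grip": 0.2},
    {"dp": [0,0,-22],"turn": [0,0,0],"grip": 0.2},
    {"dp": [0,0,-44],"turn": [0,0,0],"grip": 0.2},
    {"dp": [0,0,-70],"turn": [0,0,0],"grip": 0.2},
    {"dp": [0,-10,-95],"turn": [0,0,0],"grip": 0.2},
    {"dp": [8,-32,-110],"turn": [0,0,0],"grip": 0.2},
    {"dp": [24,-58,-110],"turn": [0,0,0],"grip": 0.2},
    {"dp": [42,-84,-110],"turn": [0,0,0],"grip": 0.2},
    {"dp": [60,-111,-110],"turn": [0,0,0],"grip": 0.2},
    {"dp": [78,-138,-110],"turn": [0,0,0],"grip": 0.2},
  ],
)

```text
time_s: 11.6
position: [0.5585, 0.169, 0.1371]
tcp_rot: [[-1.0, -0.0, 0.001], [-0.0, 1.0, -0.0], [-0.001, -0.0, -1.0]]
force: [0.2, 0.2, -2.4]
opening: 0.519
```

Call:
jog_arm(
  rows=[
    {"dp": [20,-26,0],"turn": [0,0,0],"grip": 0.2},
    {"dp": [40,-52,0],"turn": [0,0,0],"grip": 0.2},
    {"dp": [60,-79,0],"turn": [0,0,0],"grip": 0.2},
    {"dp": [80,-104,0],"turn": [0,0,0],"grip": 0.2},
    {"dp": [98,-128,0],"turn": [0,0,0],"grip": 0.2},
    {"dp": [111,-144,0],"turn": [0,0,0],"grip": 0.2},
    {"dp": [116,-150.5,10],"turn": [0,0,0],"grip": 0.2},
    {"dp": [116,-150.5,30],"turn": [0,0,0],"grip": 0.2},
    {"dp": [116,-150.5,45],"turn": [0,0,0],"grip": 0.2},
    {"dp": [116,-150.5,50],"turn": [0,0,0],"grip": 0.2},
  ],
)

```text
time_s: 12.6
position: [0.443, 0.0193, 0.0858]
tcp_rot: [[-1.0, 0.0, -0.001], [0.0, 1.0, 0.0], [0.001, 0.0, -1.0]]
force: [0.6, -0.7, -1.9]
opening: 0.518
```

Call:
jog_arm(
  rows=[
    {"dp": [0,0,0],"turn": [0,0,0],"grip": 0.2},
    {"dp": [0,0,0],"turn": [0,0,0],"grip": 0.2},
    {"dp": [0,0,0],"turn": [0,0,0],"grip": 0.2},
    {"dp": [0,0,0],"turn": [0,0,0],"grip": 0.2},
  ],
)

```text
time_s: 13.0
position: [0.4437, 0.0195, 0.0867]
tcp_rot: [[-1.0, -0.0, 0.001], [-0.0, 1.0, -0.0], [-0.001, -0.0, -1.0]]
force: [0.5, -0.7, -2.1]
opening: 0.522
```

```bash
python3 shot.py 5 wrist
```

```text
13.0 [0.4437 0.0195 0.0867] 0.5224714506125933 [ 0.5 -0.7 -2.1]
```

View pics/wrist_5.png

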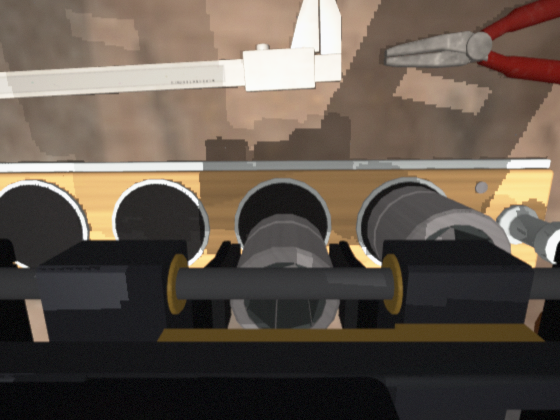

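s46 is over seat b. Once lowered, the body's underside will be at about 101 mm, clear of s58's top at 82 mm. Lowering.

Call:
jog_arm(
  rows=[
    {"dp": [0,0,10],"turn": [0,0,0],"grip": 0.2},
    {"dp": [0,0,24],"turn": [0,0,0],"grip": 0.2},
    {"dp": [0,0,35],"turn": [0,0,0],"grip": 0.2},
    {"dp": [0,0,40],"turn": [0,0,0],"grip": 0.2},
    {"dp": [0,0,43],"turn": [0,0,0],"grip": 0.2},
    {"dp": [0,0,43.5],"turn": [0,0,0],"grip": 0.2},
    {"dp": [0,0,43.5],"turn": [0,0,0],"grip": 0.2},
    {"dp": [0,0,43.5],"turn": [0,0,0],"grip": 0.2},
  ],
)

```text
time_s: 13.85
position: [0.4436, 0.0194, 0.0427]
tcp_rot: [[-1.0, 0.0, 0.001], [0.0, 1.0, -0.0], [-0.001, -0.0, -1.0]]
force: [-0.6, -0.7, -2.7]
opening: 0.523
```

Call:
jog_arm(
  rows=[
    {"dp": [0,0,0],"turn": [0,0,0],"grip": 0.57},
    {"dp": [0,0,0],"turn": [0,0,0],"grip": 0.62},
    {"dp": [0,0,0],"turn": [0,0,0],"grip": 0.62},
    {"dp": [0,0,-10],"turn": [0,0,0],"grip": 0.62},
    {"dp": [0,0,-30],"turn": [0,0,0],"grip": 0.62},
    {"dp": [0,0,-60],"turn": [0,0,0],"grip": 0.62},
    {"dp": [0,0,-90],"turn": [0,0,0],"grip": 0.62},
    {"dp": [-25,28,-100],"turn": [0,0,0],"grip": 0.62},
    {"dp": [-55,60,-100],"turn": [0,0,0],"grip": 0.62},
    {"dp": [-85,94,-100],"turn": [0,0,0],"grip": 0.62},
  ],
)

```text
time_s: 14.85
position: [0.5294, 0.1143, 0.1445]
tcp_rot: [[-1.0, 0.001, 0.002], [0.001, 1.0, -0.0], [-0.002, -0.0, -1.0]]
force: [1.0, -0.5, -0.1]
opening: 0.62
```

Call:
jog_arm(
  rows=[
    {"dp": [-30,34,0],"turn": [0,0,0],"grip": 0.62},
    {"dp": [-56,62,0],"turn": [0,0,0],"grip": 0.62},
    {"dp": [-72,80,10],"turn": [0,0,0],"grip": 0.62},
    {"dp": [-76.5,84.5,30],"turn": [0,0,0],"grip": 0.62},
    {"dp": [-76.5,84.5,40],"turn": [0,0,0],"grip": 0.62},
    {"dp": [-76.5,84.5,40],"turn": [0,0,0],"grip": 0.62},
    {"dp": [-76.5,84.5,40],"turn": [0,0,0],"grip": 0.62},
  ],
)

```text
time_s: 15.55
position: [0.604, 0.1974, 0.1028]
tcp_rot: [[-1.0, 0.001, -0.001], [0.001, 1.0, -0.0], [0.001, -0.0, -1.0]]
force: [0.9, 0.5, 0.7]
opening: 0.62
```

```bash
python3 shot.py 6 top wrist
python3 - <<'E'
from rig import vision
from h import *
p=np.load('top_p.npy'); cv2.imwrite('pics/z6.png',cv2.resize(p[170:320,200:400][:,:,::-1],(800,600),interpolation=cv2.INTER_CUBIC))
i=vision.camera_info('top');d=np.load('top_d.npy');P=cloud(i,d);P[d<=0]=np.nan
q=P[(np.hypot(P[...,0]-.4435,P[...,1]-.0195)<.045)&(P[...,2]>.064)&(P[...,2]<.09)]; print((q.max(0)+q.min(0))/2,np.ptp(q,0))
E
```

```text
15.55 [0.604  0.1974 0.1028] 0.6202585113933757 [0.9 0.5 0.7]
[0.44339602 0.01897084 0.0702385 ] [0.04165717 0.0442738  0.01193706]
```

View pics/z6.png

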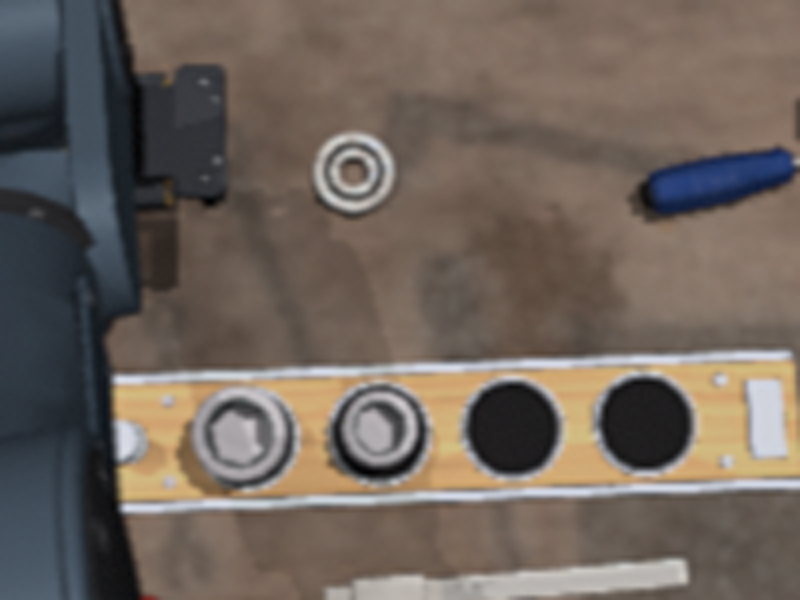

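View pics/wrist_6.png

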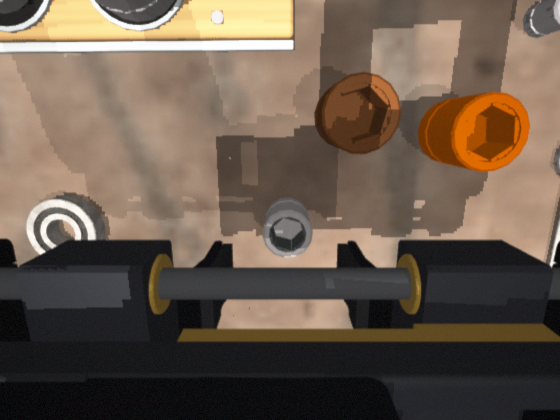

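s46 is upright at (0.4434, 0.0190), centred on seat b. s34 is between the fingers at (288,232), and the bearing and brown socket are clear. Descending.

Call:
jog_arm(
  rows=[
    {"dp": [0,1,15],"turn": [0,0,0],"grip": 0.62},
    {"dp": [0,1,35],"turn": [0,0,0],"grip": 0.62},
    {"dp": [0,1,55],"turn": [0,0,0],"grip": 0.62},
    {"dp": [0,1,70],"turn": [0,0,0],"grip": 0.62},
    {"dp": [0,1,79],"turn": [0,0,0],"grip": 0.62},
    {"dp": [0,1,83],"turn": [0,0,0],"grip": 0.62},
    {"dp": [0,1,83],"turn": [0,0,0],"grip": 0.62},
    {"dp": [0,1,83],"turn": [0,0,0],"grip": 0.62},
  ],
)

```text
time_s: 16.45
position: [0.6053, 0.1991, 0.0201]
tcp_rot: [[-1.0, 0.0, 0.001], [0.0, 1.0, 0.0], [-0.001, 0.0, -1.0]]
force: [0.2, -0.4, 0.0]
opening: 0.62
```

Call:
jog_arm(
  rows=[
    {"dp": [0,0,0],"turn": [0,0,0],"grip": 0.5},
    {"dp": [0,0,0],"turn": [0,0,0],"grip": 0.44},
    {"dp": [0,0,0],"turn": [0,0,0],"grip": 0.4},
    {"dp": [0,0,0],"turn": [0,0,0],"grip": 0.3},
    {"dp": [0,0,0],"turn": [0,0,0],"grip": 0.1},
    {"dp": [0,0,0],"turn": [0,0,0],"grip": 0.1},
    {"dp": [0,0,0],"turn": [0,0,0],"grip": 0.1},
  ],
)

```text
time_s: 17.15
position: [0.6049, 0.1991, 0.0199]
tcp_rot: [[-1.0, 0.0, 0.0], [0.0, 1.0, 0.0], [-0.0, 0.0, -1.0]]
force: [-0.7, -0.0, 2.8]
opening: 0.382
```

Call:
jog_arm(
  rows=[
    {"dp": [0,0,-6],"turn": [0,0,0],"grip": 0.1},
    {"dp": [0,0,-22],"turn": [0,0,0],"grip": 0.1},
    {"dp": [0,0,-46],"turn": [0,0,0],"grip": 0.1},
    {"dp": [0,0,-74],"turn": [0,0,0],"grip": 0.1},
    {"dp": [4,-10,-98],"turn": [0,0,0],"grip": 0.1},
    {"dp": [14,-30,-105],"turn": [0,0,0],"grip": 0.1},
    {"dp": [30,-56,-105],"turn": [0,0,0],"grip": 0.1},
    {"dp": [48,-84,-105],"turn": [0,0,0],"grip": 0.1},
    {"dp": [66,-113,-105],"turn": [0,0,0],"grip": 0.1},
    {"dp": [84,-142,-105],"turn": [0,0,0],"grip": 0.1},
  ],
)

```text
time_s: 18.15
position: [0.5201, 0.0561, 0.1257]
tcp_rot: [[-1.0, -0.001, 0.001], [-0.001, 1.0, -0.0], [-0.001, -0.0, -1.0]]
force: [-0.1, -0.7, -2.0]
opening: 0.383
```

Call:
jog_arm(
  rows=[
    {"dp": [18,-29,0],"turn": [0,0,0],"grip": 0.1},
    {"dp": [36,-58,0],"turn": [0,0,0],"grip": 0.1},
    {"dp": [53,-85,0],"turn": [0,0,0],"grip": 0.1},
    {"dp": [67,-107,0],"turn": [0,0,0],"grip": 0.1},
    {"dp": [75,-119,0],"turn": [0,0,0],"grip": 0.1},
    {"dp": [77,-122.5,10],"turn": [0,0,0],"grip": 0.1},
    {"dp": [77,-122.5,28],"turn": [0,0,0],"grip": 0.1},
    {"dp": [77,-122.5,45],"turn": [0,0,0],"grip": 0.1},
    {"dp": [77,-122.5,50],"turn": [0,0,0],"grip": 0.1},
    {"dp": [77,-122.5,50],"turn": [0,0,0],"grip": 0.1},
  ],
)

```text
time_s: 19.15
position: [0.4436, -0.0655, 0.0746]
tcp_rot: [[-1.0, 0.0, -0.001], [0.0, 1.0, 0.0], [0.001, 0.0, -1.0]]
force: [0.1, -0.3, -0.9]
opening: 0.386
```

Call:
jog_arm(
  rows=[
    {"dp": [0,0,0],"turn": [0,0,0],"grip": 0.1},
    {"dp": [0,0,0],"turn": [0,0,0],"grip": 0.1},
    {"dp": [0,0,0],"turn": [0,0,0],"grip": 0.1},
  ],
)

```text
time_s: 19.45
position: [0.4442, -0.0656, 0.0752]
tcp_rot: [[-1.0, -0.0, 0.001], [-0.0, 1.0, -0.001], [-0.001, -0.001, -1.0]]
force: [0.4, -0.0, -1.0]
opening: 0.382
```

```bash
python3 shot.py 7 wrist
```

```text
19.45 [ 0.4442 -0.0656  0.0752] 0.38207788334006765 [ 0.4 -0.  -1. ]
```

View pics/wrist_7.png

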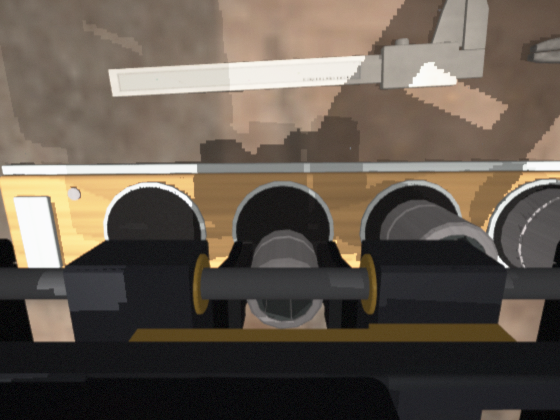

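s34 is over seat c, clear of s46. Lowering and releasing.

Call:
jog_arm(
  rows=[
    {"dp": [0,0,10],"turn": [0,0,0],"grip": 0.1},
    {"dp": [0,0,22],"turn": [0,0,0],"grip": 0.1},
    {"dp": [0,0,31],"turn": [0,0,0],"grip": 0.1},
    {"dp": [0,0,36],"turn": [0,0,0],"grip": 0.1},
    {"dp": [0,0,38],"turn": [0,0,0],"grip": 0.1},
    {"dp": [0,0,38.5],"turn": [0,0,0],"grip": 0.1},
    {"dp": [0,0,38.5],"turn": [0,0,0],"grip": 0.1},
    {"dp": [0,0,38.5],"turn": [0,0,0],"grip": 0.1},
  ],
)

```text
time_s: 20.3
position: [0.444, -0.0656, 0.0362]
tcp_rot: [[-1.0, 0.0, 0.001], [0.0, 1.0, -0.0], [-0.001, -0.0, -1.0]]
force: [-0.1, 0.3, -1.5]
opening: 0.384
```

Call:
jog_arm(
  rows=[
    {"dp": [0,0,0],"turn": [0,0,0],"grip": 0.43},
    {"dp": [0,0,0],"turn": [0,0,0],"grip": 0.5},
    {"dp": [0,0,0],"turn": [0,0,0],"grip": 0.5},
    {"dp": [0,0,-10],"turn": [0,0,0],"grip": 0.5},
    {"dp": [0,0,-30],"turn": [0,0,0],"grip": 0.5},
    {"dp": [0,0,-65],"turn": [0,0,0],"grip": 0.5},
    {"dp": [0,0,-100],"turn": [0,0,0],"grip": 0.5},
    {"dp": [0,30,-120],"turn": [0,0,0],"grip": 0.5},
    {"dp": [0,65,-120],"turn": [0,0,0],"grip": 0.5},
    {"dp": [0,105,-120],"turn": [0,0,0],"grip": 0.5},
  ],
)

```text
time_s: 21.3
position: [0.4445, 0.0399, 0.1579]
tcp_rot: [[-1.0, 0.002, 0.004], [0.002, 1.0, -0.001], [-0.004, -0.001, -1.0]]
force: [0.4, 0.0, -0.5]
opening: 0.5
```

Call:
jog_arm(
  rows=[
    {"dp": [-3,40,0],"turn": [0,0,0],"grip": 0.5},
    {"dp": [-6,80,0],"turn": [0,0,0],"grip": 0.5},
    {"dp": [-9,122,0],"turn": [0,0,0],"grip": 0.5},
    {"dp": [-12,164,0],"turn": [0,0,0],"grip": 0.5},
    {"dp": [-15,206,0],"turn": [0,0,0],"grip": 0.5},
    {"dp": [-18,248,0],"turn": [0,0,0],"grip": 0.5},
    {"dp": [-20,286,10],"turn": [0,0,0],"grip": 0.5},
    {"dp": [-22,316,25],"turn": [0,0,0],"grip": 0.5},
    {"dp": [-22,330,45],"turn": [0,0,0],"grip": 0.5},
    {"dp": [-22,330,60],"turn": [0,0,0],"grip": 0.5},
  ],
)

```text
time_s: 22.3
position: [0.4653, 0.3718, 0.0959]
tcp_rot: [[-1.0, -0.003, 0.001], [-0.003, 1.0, 0.001], [-0.001, 0.001, -1.0]]
force: [-0.1, 0.1, 0.2]
opening: 0.497
```

Call:
jog_arm(
  rows=[
    {"dp": [0,0,0],"turn": [0,0,0],"grip": 0.5},
    {"dp": [0,0,0],"turn": [0,0,0],"grip": 0.5},
    {"dp": [0,0,0],"turn": [0,0,0],"grip": 0.5},
  ],
)

```text
time_s: 22.6
position: [0.4663, 0.3694, 0.0973]
tcp_rot: [[-1.0, 0.001, 0.001], [0.001, 1.0, 0.001], [-0.001, 0.001, -1.0]]
force: [-0.4, 0.3, 0.3]
opening: 0.499
```

```bash
python3 shot.py 8 top wrist
python3 - <<'E'
from rig import vision
from h import *
p=np.load('top_p.npy'); cv2.imwrite('pics/z8.png',cv2.resize(p[170:320,200:400][:,:,::-1],(800,600),interpolation=cv2.INTER_CUBIC))
i=vision.camera_info('top');d=np.load('top_d.npy');P=cloud(i,d);P[d<=0]=np.nan
q=P[(np.hypot(P[...,0]-.444,P[...,1]+.0655)<.045)&(P[...,2]>.05)&(P[...,2]<.09)]; print((q.max(0)+q.min(0))/2,np.ptp(q,0))
i=vision.camera_info('wrist');print(ray(i,(287,230),.03))
E
```

```text
22.6 [0.4663 0.3694 0.0973] 0.4994044200559364 [-0.4  0.3  0.3]
[ 0.44417221 -0.06471491  0.05666181] [0.03172173 0.03209058 0.01306922]
[[0.46767955 0.37098694 0.03      ]]
```

View pics/z8.png

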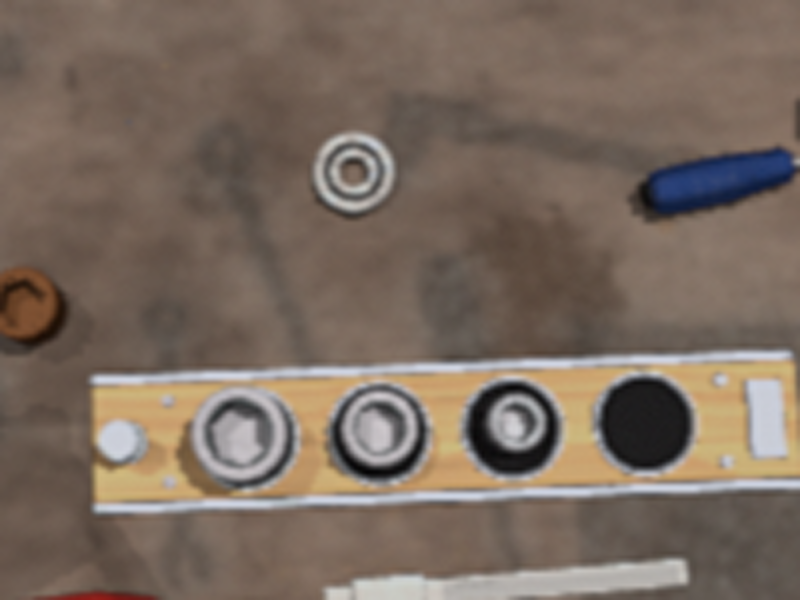

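View pics/wrist_8.png

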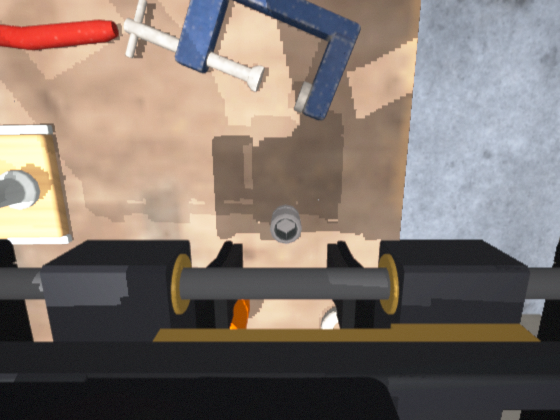

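s34 is centred on seat c at (0.4442, −0.0647). s22 is midway between the fingers at (286,229). Descending.

Call:
jog_arm(
  rows=[
    {"dp": [0,0,15],"turn": [0,0,0],"grip": 0.5},
    {"dp": [0,0,35],"turn": [0,0,0],"grip": 0.5},
    {"dp": [0,0,52],"turn": [0,0,0],"grip": 0.5},
    {"dp": [0,0,66],"turn": [0,0,0],"grip": 0.5},
    {"dp": [0,0,75],"turn": [0,0,0],"grip": 0.5},
    {"dp": [0,0,79],"turn": [0,0,0],"grip": 0.5},
    {"dp": [0,0,79],"turn": [0,0,0],"grip": 0.5},
    {"dp": [0,0,79],"turn": [0,0,0],"grip": 0.5},
  ],
)

```text
time_s: 23.5
position: [0.4662, 0.3697, 0.0175]
tcp_rot: [[-1.0, 0.0, 0.001], [0.0, 1.0, 0.0], [-0.001, 0.0, -1.0]]
force: [0.1, 0.9, -0.4]
opening: 0.499
```

Call:
jog_arm(
  rows=[
    {"dp": [0,0,0],"turn": [0,0,0],"grip": 0.4},
    {"dp": [0,0,0],"turn": [0,0,0],"grip": 0.32},
    {"dp": [0,0,0],"turn": [0,0,0],"grip": 0.27},
    {"dp": [0,0,0],"turn": [0,0,0],"grip": 0.2},
    {"dp": [0,0,0],"turn": [0,0,0],"grip": 0},
    {"dp": [0,0,0],"turn": [0,0,0],"grip": 0},
    {"dp": [0,0,0],"turn": [0,0,0],"grip": 0},
  ],
)

```text
time_s: 24.2
position: [0.4659, 0.3696, 0.0173]
tcp_rot: [[-1.0, 0.0, 0.0], [0.0, 1.0, 0.0], [-0.0, 0.0, -1.0]]
force: [-1.0, -0.2, 1.9]
opening: 0.246
```

Call:
jog_arm(
  rows=[
    {"dp": [0,0,-6],"turn": [0,0,0],"grip": 0},
    {"dp": [0,0,-22],"turn": [0,0,0],"grip": 0},
    {"dp": [0,0,-48],"turn": [0,0,0],"grip": 0},
    {"dp": [0,0,-80],"turn": [0,0,0],"grip": 0},
    {"dp": [0,-10,-108],"turn": [0,0,0],"grip": 0},
    {"dp": [0,-32,-120],"turn": [0,0,0],"grip": 0},
    {"dp": [0,-62,-120],"turn": [0,0,0],"grip": 0},
    {"dp": [2,-94,-120],"turn": [0,0,0],"grip": 0},
    {"dp": [4,-127,-120],"turn": [0,0,0],"grip": 0},
    {"dp": [5.5,-160,-120],"turn": [0,0,0],"grip": 0},
  ],
)

```text
time_s: 25.2
position: [0.4601, 0.2084, 0.1383]
tcp_rot: [[-1.0, -0.001, 0.002], [-0.001, 1.0, 0.0], [-0.002, 0.0, -1.0]]
force: [0.5, -0.5, -0.9]
opening: 0.244
```

Call:
jog_arm(
  rows=[
    {"dp": [2,-34,0],"turn": [0,0,0],"grip": 0},
    {"dp": [4,-68,0],"turn": [0,0,0],"grip": 0},
    {"dp": [6,-102,0],"turn": [0,0,0],"grip": 0},
    {"dp": [8,-136,0],"turn": [0,0,0],"grip": 0},
    {"dp": [10,-170,0],"turn": [0,0,0],"grip": 0},
    {"dp": [12,-204,0],"turn": [0,0,0],"grip": 0},
    {"dp": [14,-238,0],"turn": [0,0,0],"grip": 0},
    {"dp": [15,-270,0],"turn": [0,0,0],"grip": 0},
    {"dp": [16,-300,0],"turn": [0,0,0],"grip": 0},
    {"dp": [16,-325,0],"turn": [0,0,0],"grip": 0},
  ],
)

```text
time_s: 26.2
position: [0.4443, -0.1174, 0.1382]
tcp_rot: [[-1.0, 0.001, 0.001], [0.001, 1.0, -0.001], [-0.001, -0.001, -1.0]]
force: [0.1, 1.3, 0.9]
opening: 0.239
```

Call:
jog_arm(
  rows=[
    {"dp": [0,-20,0],"turn": [0,0,0],"grip": 0},
    {"dp": [0,-31,5],"turn": [0,0,0],"grip": 0},
    {"dp": [0,-35,20],"turn": [0,0,0],"grip": 0},
    {"dp": [0,-35,45],"turn": [0,0,0],"grip": 0},
    {"dp": [0,-35,64],"turn": [0,0,0],"grip": 0},
    {"dp": [0,-35,70],"turn": [0,0,0],"grip": 0},
    {"dp": [0,-35,70],"turn": [0,0,0],"grip": 0},
    {"dp": [0,-35,70],"turn": [0,0,0],"grip": 0},
    {"dp": [0,-35,70],"turn": [0,0,0],"grip": 0},
  ],
)

```text
time_s: 27.1
position: [0.4448, -0.1507, 0.0679]
tcp_rot: [[-1.0, -0.0, 0.002], [-0.0, 1.0, -0.001], [-0.002, -0.001, -1.0]]
force: [-0.3, -0.5, -0.8]
opening: 0.246
```

```bash
python3 shot.py 9 wrist
```

```text
27.1 [ 0.4448 -0.1507  0.0679] 0.2455394896983106 [-0.3 -0.5 -0.8]
```

View pics/wrist_9.png

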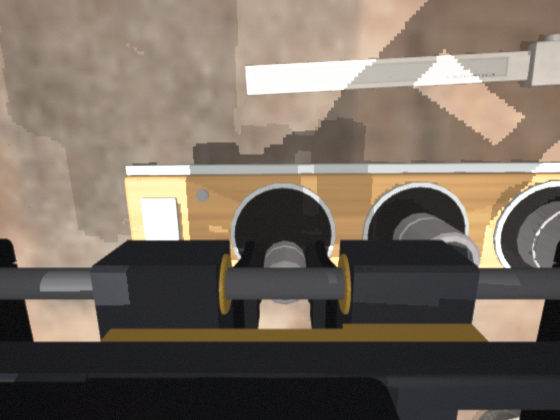

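s22 is held over seat d. It needs to go down 50 − 16 = 34 mm.

Call:
jog_arm(
  rows=[
    {"dp": [0,0,9],"turn": [0,0,0],"grip": 0},
    {"dp": [0,0,19],"turn": [0,0,0],"grip": 0},
    {"dp": [0,0,27],"turn": [0,0,0],"grip": 0},
    {"dp": [0,0,31],"turn": [0,0,0],"grip": 0},
    {"dp": [0,0,33],"turn": [0,0,0],"grip": 0},
    {"dp": [0,0,33.5],"turn": [0,0,0],"grip": 0},
    {"dp": [0,0,33.5],"turn": [0,0,0],"grip": 0},
    {"dp": [0,0,33.5],"turn": [0,0,0],"grip": 0},
  ],
)

```text
time_s: 27.95
position: [0.4445, -0.1507, 0.0337]
tcp_rot: [[-1.0, 0.0, 0.001], [0.0, 1.0, -0.0], [-0.001, -0.0, -1.0]]
force: [-0.7, 0.5, -0.8]
opening: 0.243
```

Call:
jog_arm(
  rows=[
    {"dp": [0,0,0],"turn": [0,0,0],"grip": 0.3},
    {"dp": [0,0,0],"turn": [0,0,0],"grip": 0.4},
    {"dp": [0,0,0],"turn": [0,0,0],"grip": 0.4},
    {"dp": [0,0,-8],"turn": [0,0,0],"grip": 0.4},
    {"dp": [0,0,-25],"turn": [0,0,0],"grip": 0.4},
    {"dp": [0,0,-55],"turn": [0,0,0],"grip": 0.4},
    {"dp": [0,0,-90],"turn": [0,0,0],"grip": 0.4},
    {"dp": [0,-30,-120],"turn": [0,0,0],"grip": 0.4},
    {"dp": [0,-65,-130],"turn": [0,0,0],"grip": 0.4},
    {"dp": [0,-105,-130],"turn": [0,0,0],"grip": 0.4},
  ],
)

```text
time_s: 28.95
position: [0.4451, -0.2566, 0.1666]
tcp_rot: [[-1.0, -0.002, 0.004], [-0.002, 1.0, -0.003], [-0.004, -0.003, -1.0]]
force: [0.4, 0.5, -0.9]
opening: 0.394
```

Call:
jog_arm(
  rows=[
    {"dp": [0,-35,0],"turn": [0,0,0],"grip": 0.4},
    {"dp": [0,-65,0],"turn": [0,0,0],"grip": 0.4},
    {"dp": [0,-90,0],"turn": [0,0,0],"grip": 0.4},
    {"dp": [0,-100,0],"turn": [0,0,0],"grip": 0.4},
    {"dp": [0,-100,0],"turn": [0,0,0],"grip": 0.4},
    {"dp": [0,-100,0],"turn": [0,0,0],"grip": 0.4},
  ],
)

```text
time_s: 29.55
position: [0.4437, -0.354, 0.1634]
tcp_rot: [[-1.0, -0.0, -0.001], [-0.0, 1.0, 0.002], [0.001, 0.002, -1.0]]
force: [0.4, -0.1, 0.0]
opening: 0.399
```

```bash
python3 shot.py 10 top scene
python3 - <<'E'
from rig import vision
from h import *
p=np.load('top_p.npy'); cv2.imwrite('pics/z10.png',cv2.resize(p[170:320,200:400][:,:,::-1],(800,600),interpolation=cv2.INTER_CUBIC))
for n in ['top','scene']:
    i=vision.camera_info(n);d=np.load(n+'_d.npy');P=cloud(i,d);P[d<=0]=np.nan
    for k,x,y,h in [('58',.4425,.105,.082),('46',.4433,.0195,.07),('34',.4438,-.0655,.058),('22',.4445,-.1507,.046),('bear',.6135,.029,.015)]:
        q=P[(np.hypot(P[...,0]-x,P[...,1]-y)<.04)&(P[...,2]>h-.006)&(P[...,2]<h+.02)]; print(n,k,((q.max(0)+q.min(0))/2).round(4),np.ptp(q,0).round(3))
E
```

```text
29.55 [ 0.4437 -0.354   0.1634] 0.3990737815281051 [ 0.4 -0.1  0. ]
top 58 [0.4429 0.1049 0.0824] [0.055 0.056 0.012]
top 46 [0.4434 0.0189 0.0699] [0.042 0.044 0.011]
top 34 [ 0.4451 -0.0653  0.0582] [0.03  0.031 0.012]
top 22 [ 0.4443 -0.1509  0.0466] [0.018 0.022 0.013]
top bear [0.6139 0.0284 0.0156] [0.052 0.05  0.013]
scene 58 [0.4438 0.1035 0.0815] [0.057 0.058 0.011]
scene 46 [0.4433 0.0192 0.0697] [0.046 0.048 0.011]
scene 34 [ 0.4465 -0.0659  0.0581] [0.034 0.034 0.011]
scene 22 [ 0.4467 -0.1502  0.0447] [0.024 0.023 0.009]
scene bear [0.6146 0.0286 0.0153] [0.057 0.053 0.012]
```

View pics/z10.png

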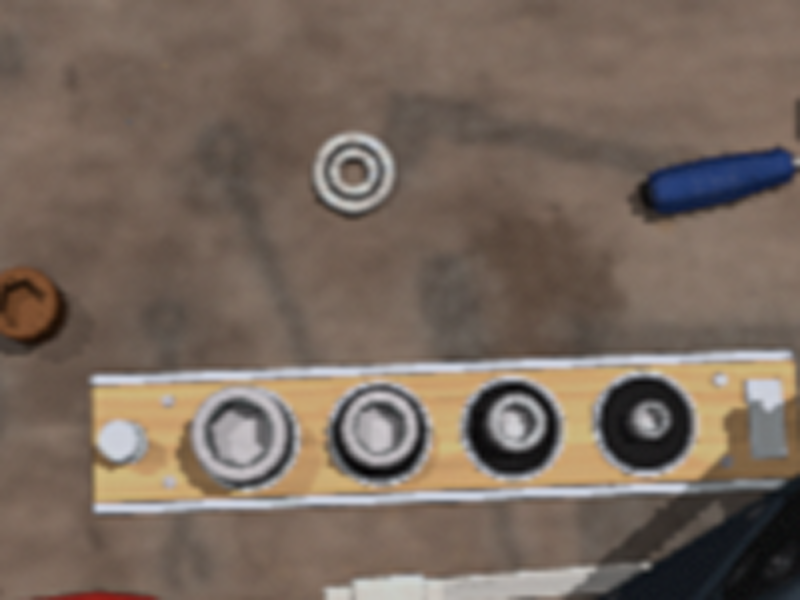

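View pics/scene_10.png

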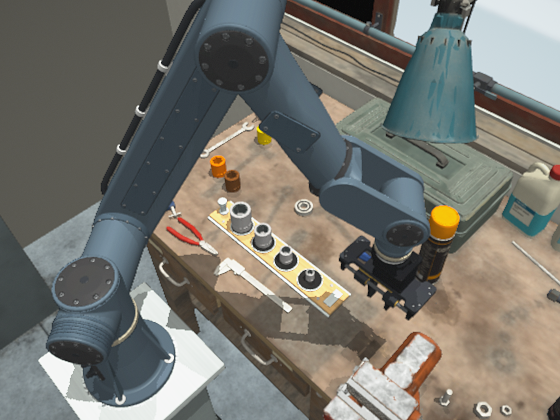

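All four sockets stand upright and centred in order, the bearing hasn't moved, and the arm is clear with no force on the tool. Handing in.

```bash
python3 -c "
from rig import bot
s=bot.read_state(); print(s['force'],abs(s['qvel']).max()); print(bot.hand_in())"
```

```text
[ 0.84547315 -0.37266938 -0.5330463 ] 0.27024503039888687
the job is handed in; nothing more can be done
None
```

All four sockets are on the rail in size order, and I handed the job in at about 30 s of the 88 s allowed. The 58 mm socket is on seat a next to the stop post (the +y end), followed by 46 mm on b, 34 mm on c and 22 mm on d.

My last checks in the top and scene cameras, before handing in:
- **Placement:** each socket was upright and open end up. Each was within about 2.5 mm of its seat centre, at the height expected for its seat.
- **Camera agreement:** the two cameras differed by up to about 2.5 mm, which is roughly the stated calibration error.
- **Bearing and decoys:** the bearing was where it started. The coloured sockets look untouched.
- **Arm:** it was clear of everything, and the force readings I saw stayed at about 5 N or less.

No check failed.

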